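# Hook the strainer can out of the soaking tank

## Robot

A 7-joint arm with a two-finger parallel gripper is mounted at the origin on a cart in front of the work surface, level with it; the furniture and walls round the work are solid. World frame = base frame: x ahead of the robot, y to its left, z up, the work surface at z = 0. Lengths are in m, angles in rad, forces in N, time in s.
With the tool pointing down it reaches from about 0.4 to 0.85 m from the base axis. Payload 10.4 kg.
Tool frame: the origin (TCP) lies between the finger pads; the fingertips stand ahead of it and the grasp point (between the pads) lies 5 mm behind it (manip.tip_extent is the z of the fingertips in the tool frame, in m); z points along the fingers, y is the line along which they close (so a half turn about z gives the same grasp; the last joint's range is limited). The gripper opens to 85 mm and grips with 20 to 120 N. Pads are 22 mm wide; open, the fingers measure 114 mm over their backs; the gripper's body (76 mm by 85 mm) begins 54 mm behind the grasp point. The pads swing forward as they close: fully open they stand 13 mm farther back than shut.
Start: joints at [-1.322, 0.332, -0.065, 1.46, 0.022, 1.35, -0.088], TCP at [0.168, 0.602, 0.245] pointing down, gripper open.
Joint ranges: [-2.6, 2.6], [-0.5, 2.12], [-1.47, 1.34], [0.16, 2.42], [-1.27, 4.41], [0.06, 2.06], [-2.6, 2.6]. Speed limits (rad/s): [2.22, 2.22, 2.79, 2.79, 3.14, 3.14, 3.14].

## Interface

Orientations are given as a unit quaternion [x, y, z, w].
In Python, from workcell import status, viewer, manip gives the robot as it stands.
- The arm moves only by the tool play_rows, never from a script. Its argument "plan" is one flat list of numbers, 7 for each row, row after row: the turn, a rotation vector about the tool's x, y, z in degrees, then the shift along the tool's x, y, z in m, then the opening, from 0 (shut) to 1 (fully open). In form: [ax, ay, az, dx, dy, dz, grip, ax, ay, az, dx, dy, dz, grip, ...]. A call has 1 to 20 rows; each row is the pose to reach, as a shift and turn from the pose commanded when the call began, along the tool's axes at that moment; what a row does not reach only later rows make up. A row lasts 1/8 s, in which the tool goes at most 62.5 mm and 10.7 degrees, less where a joint would pass 70% of its speed; a pose out of reach is approached as far as the arm can. A call with a gripper value outside its range is refused whole. The fingers move at their own pace and stop on an object; "squeeze" is the grip in N (left out, the last holds). Time passes only in rows, so rows that repeat a pose let the fingers close. It gives the time, the measured TCP pose, the force, the opening and the grip force at its end, in the units of the state.
- status.get_obs(): the state, without advancing time (a new reading comes with each control period).
- viewer.camera(name): name is "scene" or "side" or "wrist"; returns the picture (480x640x3 uint8, red, green, blue); there is no depth.
- viewer.camera_model(name): a dict with "fx", "fy", "cx", "cy" (pixels), "R" (3x3) and "t" (3): a world point X has camera coordinates R X + t. Camera axes: x right, y down, z forward; pixel columns grow to the right and rows downward; lengths in m; the calibration is good to about 2 mm. A picture is of the moment at which its call begins: read the wrist's pose just before it. camera_model takes no time and is no camera call; for the wrist camera it gives the pose at the moment of the call.
- manip.hand_in(): hands the job in; it is judged then, once.
The state is a dict: "clock": time; "joint_pos": joint angles; "joint_velocities": joint speeds; "tau": joint torques, N m; "position": TCP position; "ee_rot": TCP orientation; "ft_force": force on the tool from outside, world axes, zero at the start; "torque": the same for the moment, N m; "grip_width": opening from 0.0 (shut) to 1.0 (fully open); "grasp_force": force on a finger pad.
Only numpy, scipy, OpenCV 4.12 (cv2) and the standard library are available. Lean on these libraries where they do the work, as an engineer would, in place of code of your own. Each camera call takes 0.05 s, during which the arm holds its last target. There are 200 camera calls.

## Task

Take the hook rod from its forked stand, and with it gently feel for the lifting eye of the strainer can hanging deep in the narrow soaking tank (how far the eye is screwed up its stem differs every time), hook it and lift the can out. Set the can softly down, upright, in the middle of the drip tray, unhook it and hang the rod back in the fork of its stand. Do not press hard on the can, the tank or the tray, touch the can with the gripper, or shift the thread cone, the little bottle or the sanding block.

Things in the scene. Friction and masses are not known exactly. Their poses are not given: they have to be found in the camera images.
- tank: Fixed, open-topped square steel soaking tank: outside 92x92 mm, 140 mm high, walls 4 mm, inside 84x84 mm, a 3 mm radius bead round the outside of the rim; on a 122 mm square foot plate, 3 mm thick. The strainer can hangs in it. Origin: centre of the underside, on the table; x, y square to the walls, z up.
- ledge (a point): Point on the tank's axis at the level of the top of the inner ledge, 36 mm above the table. The ledge runs round all four walls, 14 mm wide; the can's flange lies loosely on it.
- strainer: Loose strainer can, 0.2 to 0.33 kg: a 44 mm square, 26 mm high can under a 72 mm square, 4 mm thick flange (its top 30 mm above the origin) that hangs on the tank's ledge, with a lifting eye on top. Origin: centre of the can's underside, z up; hanging, it is 10 mm above the table. Its x axis is within 0.05 rad of the tank's x.
- stem (a point): Middle of the can's flange top. On it stands the eye: a stirrup of 6 mm round bar in the can's y-z plane (entered along x), window 18 mm wide, 20 high, over a block 14 (x) by 26 mm, 6 high. Its top bar (along y) has its centre line 29 to 61 mm above this point, unmeasured, new each time; window's foot 23 mm below that line. Pressed down, the bar springs 1.5 N/mm for 8 mm, then is solid.
- hook_rod: Loose hook rod, 0.12 kg, upright in the stand: 7 mm round shank along z; at its foot a toe of the same bar runs 18 mm along the rod's +x, its tip turned up (tip's top 9.5 mm above, underside 3.5 mm below the toe's centre line; toe ends 21.5 mm from the shank axis; 11 mm between shank and tip). Origin: on the shank axis at the height of the toe's centre line.
- handle (a point): Middle of the rod's wooden handle, 130 mm above the rod's origin: 26 mm (x) by 22 mm (y), from 102 mm (over a round 30 mm collar whose underside is at 94 mm) to 156 mm above the rod's origin. Grip it from above.
- stand: Fixed rod stand: wooden foot 120x110x10 mm, a post at the back (x = 44 to 60 mm) and a level forked plate on top. The rod hangs by its collar in the fork; its origin then is at about x = 0, y = 0, 21 mm above the table. Origin: on the table under the rod's place; z up.
- fork (a point): Top of the stand's fork plate at the rod's place, 115 mm above the table; plate 8 mm thick. The slot is 14 mm wide, runs along the stand's x from its open front at x = -28 mm to its end at x = +8 mm; a pin stop on each prong at x = -24.5 mm rises 2.5 mm above the plate, so the rod must be lifted over it.
- tray: Fixed shallow grey drip tray, 130x130 mm, 14 mm high, wall and floor 4 mm. Origin: centre of the underside, on the table, z up.
- thread_cone: Bystander: dark upright cone of thread with orange ends, 45 mm across, 100 mm high. Origin: centre of the underside.
- stain: Bystander: small dark bottle, 36 mm across, 96 mm high. Origin: centre of the underside.
- block: Bystander: cork sanding block, 56x96x26 mm. Origin: centre of the underside.
Not all that is in view belongs to the job. Leave any brown look-alike of the strainer alone.

How it is judged:
By the outcome, as a careful person would: the job done as asked, in the order asked, and still so for the second after the job is handed in, with the robot touching nothing.
It also fails if it takes over 72 s, if anything falls off the work surface, if the arm or the gripper's body presses on something with over 40 N, if the wrist force passes 120 N, or if a joint passes its speed limit or range.

## Working session

There is one attempt and no reset: what is moved stays moved. The work goes in short steps, Python scripts to look and compute and a tool call to move; the robot and the scene stay as the last step left them, time stands still between calls to the robot, and variables do not carry over. Pictures are saved under pics/ and viewed, at most 10 in all, crops included, and the job is handed in when it is done.

Besides the shell and the picture viewer there is one more tool, called after ">>>" as name(argument=value, ...), one argument or row to a line, values as JSON. play_rows: Moves the arm, as the interface text tells. Its arguments: {"type":"object","properties":{"plan":{"type":"array","items":{"type":"number"}},"squeeze":{"type":"number"}},"required":["plan"]}

```bash
mkdir -p pics; ls; python3 - <<'E'
from workcell import status, viewer, manip
import cv2,numpy as np
o=status.get_obs();print({k:np.round(v,3).tolist() for k,v in o.items()},manip.tip_extent)
for n in ("scene","side"):
    cv2.imwrite(f"pics/{n}0.png",viewer.camera(n)[:,:,::-1]); m=viewer.camera_model(n);print(n,{k:np.round(v,3).tolist() for k,v in m.items()})
E
```

```text
pics
{'clock': 0.0, 'joint_pos': [-1.322, 0.333, -0.065, 1.461, 0.022, 1.35, -0.088], 'joint_velocities': [-0.001, -0.001, 0.001, 0.001, -0.0, -0.0, 0.001], 'tau': [0.0, -62.543, 0.049, -39.162, 0.016, 0.01, -0.0], 'position': [0.168, 0.602, 0.244], 'ee_rot': [0.135, 0.991, -0.001, -0.0], 'ft_force': [-0.18, -0.029, -0.217], 'torque': [0.015, 0.005, 0.004], 'grasp_force': 0.0, 'grip_width': 0.997} 0.014
scene {'fx': 501.443, 'fy': 501.443, 'cx': 314.481, 'cy': 239.507, 'R': [[-0.643, -0.765, -0.011], [-0.669, 0.569, -0.478], [0.372, -0.3, -0.878]], 't': [0.375, 0.42, 0.794]}
side {'fx': 552.345, 'fy': 552.345, 'cx': 310.728, 'cy': 228.752, 'R': [[-0.372, 0.928, 0.017], [0.755, 0.313, -0.576], [-0.54, -0.201, -0.817]], 't': [0.215, -0.365, 1.474]}
```

View pics/scene0.png

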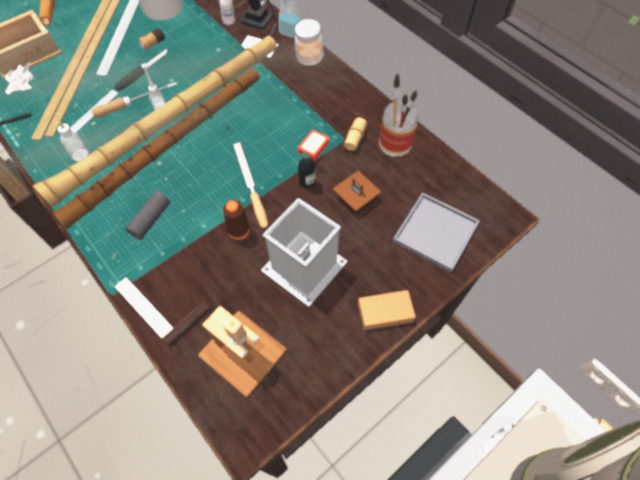

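View pics/side0.png

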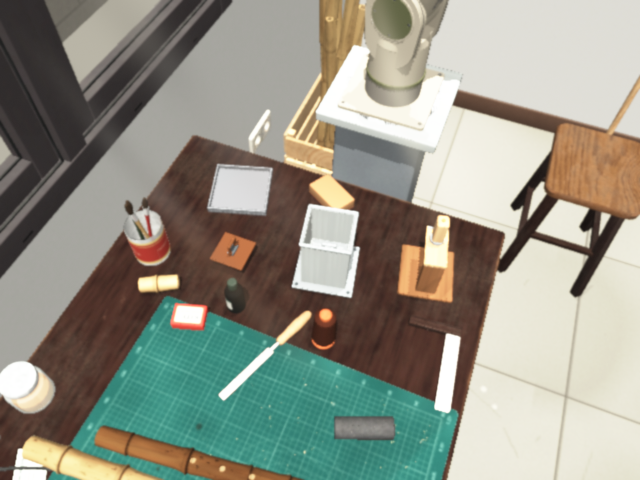

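The scene view shows the stand (240,350), tank (303,250), tray (437,232), block (387,310), cone (237,220) and bottle (307,170). The brown look-alike is at (357,190), outside the tank. The real can is the grey one inside the tank. I'll enlarge the tank and stand next.

```bash
python3 - <<'E'
import cv2,numpy as np
s=cv2.imread("pics/scene0.png");d=cv2.imread("pics/side0.png")
R=lambda a,f:cv2.resize(a,None,fx=f,fy=f,interpolation=cv2.INTER_CUBIC)
L=R(s[198:398,195:355],3)
c=np.zeros((600,320,3),np.uint8)
a=R(d[205:305,395:460],3);b=R(d[200:300,290:365],3)
c[:300,:195]=a;c[300:,:225]=b
cv2.imwrite("pics/crop1.png",np.hstack([L,c]))
E
```

```text
(no output)
```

View pics/crop1.png

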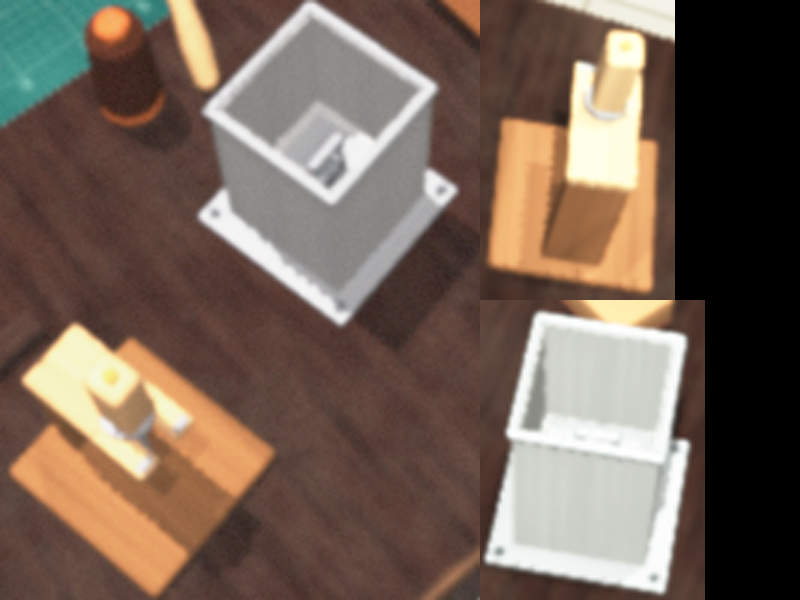

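```bash
cat > h.py <<'E'
import numpy as np
from workcell import viewer
from scipy.optimize import least_squares
def proj(m,X):
    c=np.atleast_2d(X)@np.array(m["R"]).T+np.array(m["t"])
    return np.c_[m["fx"]*c[:,0]/c[:,2]+m["cx"],m["fy"]*c[:,1]/c[:,2]+m["cy"]]
def ray(m,uv,z):
    R=np.array(m["R"]);o=-R.T@np.array(m["t"]);d=R.T@[(uv[0]-m["cx"])/m["fx"],(uv[1]-m["cy"])/m["fy"],1]
    return o+d*(z-o[2])/d[2]
def place(p,L):
    c,s=np.cos(p[2]),np.sin(p[2]);L=np.asarray(L,float)
    return np.c_[p[0]+c*L[:,0]-s*L[:,1],p[1]+s*L[:,0]+c*L[:,1],L[:,2]]
def fit(obs,p0):
    "obs: list of (model, local points, pixels)"
    f=lambda p:np.concatenate([(proj(m,place(p,L))-np.array(px)).ravel() for m,L,px in obs])
    r=least_squares(f,p0,loss="soft_l1",x_scale=[.01,.01,.05]);return r.x,np.abs(f(r.x)).reshape(-1,2)
def sq(a,b,z):return np.array([[a,b,z],[-a,b,z],[-a,-b,z],[a,-b,z]])
E
python3 - <<'E'
from h import *
S=viewer.camera_model("scene");D=viewer.camera_model("side")
T_s=[(298.3,198.7),(341,227.3),(305.7,265.7),(263,234.7)]
for u in T_s: print("rim",ray(S,u,.14).round(3))
for u in [(309,204),(359,211.7),(352.7,254),(299.3,245.7)]: print("rim side",ray(D,u,.14).round(3))
for u in [(261.3,269.7),(308.7,306.3),(347.7,261.3)]: print("foot",ray(S,u,.003).round(3))
for u in [(292,287.3),(351.3,297.3),(359.7,246.7)]: print("foot side",ray(D,u,.003).round(3))
for u in [(239,310.3),(286.3,348.7),(247.3,397),(198.3,354)]: print("stand",ray(S,u,.01).round(3))
for u in [(402.3,244.3),(454,251.7),(452.7,301.7),(398.3,293.7)]: print("stand side",ray(D,u,.01).round(3))
print("handle",ray(S,(232.3,322.3),.177).round(3),ray(D,(443.3,221),.177).round(3))
for u in [(423,195),(479,222),(453,269),(394,236)]: print("tray",ray(S,u,.014).round(3))
for u in [(214,166),(272,168),(268,213),(208,210)]: print("tray side",ray(D,u,.014).round(3))
print("cone",ray(S,(231,202),.1).round(3),ray(D,(325,316),.1).round(3)); print("bottle",ray(S,(306,157),.096).round(3),ray(D,(232,283),.096).round(3));print("block",ray(S,(387,307),.026).round(3),ray(D,(331,190),.026).round(3))
E
```

```text
rim [ 0.633 -0.006  0.14 ]
rim [ 0.538 -0.025  0.14 ]
rim [0.521 0.07  0.14 ]
rim [0.615 0.088 0.14 ]
rim side [ 0.537 -0.023  0.14 ]
rim side [0.517 0.073 0.14 ]
rim side [0.613 0.094 0.14 ]
rim side [ 0.634 -0.004  0.14 ]
foot [0.624 0.103 0.003]
foot [0.504 0.081 0.003]
foot [ 0.527 -0.039  0.003]
foot side [ 0.649 -0.013  0.003]
foot side [0.625 0.106 0.003]
foot side [0.503 0.082 0.003]
stand [0.581 0.188 0.01 ]
stand [0.465 0.166 0.01 ]
stand [0.442 0.27  0.01 ]
stand [0.56  0.293 0.01 ]
stand side [0.467 0.166 0.01 ]
stand side [0.443 0.273 0.01 ]
stand side [0.561 0.298 0.01 ]
stand side [0.585 0.192 0.01 ]
handle [0.505 0.225 0.177] [0.505 0.228 0.177]
tray [ 0.536 -0.26   0.014]
tray [ 0.416 -0.3    0.014]
tray [ 0.378 -0.18   0.014]
tray [ 0.505 -0.144  0.014]
tray side [ 0.427 -0.306  0.014]
tray side [ 0.38  -0.178  0.014]
tray side [ 0.503 -0.132  0.014]
tray side [ 0.547 -0.258  0.014]
cone [0.732 0.081 0.1  ] [0.73  0.086 0.1  ]
bottle [ 0.724 -0.097  0.096] [ 0.731 -0.098  0.096]
block [ 0.402 -0.023  0.026] [ 0.398 -0.024  0.026]
```

Stand, tank and tray corners from the two cameras agree to 2–5 mm, and the sizes match. Next, the wrist camera's geometry, and where the toe points.

```bash
python3 - <<'E'
from h import *
from workcell import status
from scipy.spatial.transform import Rotation as Ro
o=status.get_obs();m=viewer.camera_model("wrist");T=Ro.from_quat(o["ee_rot"]).as_matrix()
R=np.array(m["R"]);c=-R.T@np.array(m["t"])
print("cam in tool",(T.T@(c-o["position"])).round(3),"cam axes in tool (cols)",(T.T@R.T).round(3).tolist(),m["fx"],m["cx"],m["cy"])
S=viewer.camera_model("scene");D=viewer.camera_model("side")
import cv2
def line(a):
    for n,mm,off,k in (("scene",S,(195,198),(0,0)),("side",D,(395,205),(480,0))):
        c,s=np.cos(.19+a),np.sin(.19+a)
        P=[[.505,.2265,.177],[.505,.2265,.021],[.505+c*.0215,.2265+s*.0215,.021]]
        print(a,n,((proj(mm,P)-off)*3+k).round(0).tolist())
for a in (0,1.57,3.14,-1.57): line(a)
E
```

```text
cam in tool [ 0.064  0.    -0.128] cam axes in tool (cols) [[-0.0, -0.966, -0.259], [1.0, -0.0, 0.001], [-0.001, -0.259, 0.966]] 381.09988627052076 312.62025218764205 243.31995664053534
0 scene [[110.0, 375.0], [151.0, 462.0], [125.0, 440.0]]
0 side [[622.0, 47.0], [574.0, 180.0], [572.0, 207.0]]
1.57 scene [[110.0, 375.0], [151.0, 462.0], [126.0, 490.0]]
1.57 side [[622.0, 47.0], [574.0, 180.0], [605.0, 185.0]]
3.14 scene [[110.0, 375.0], [151.0, 462.0], [178.0, 484.0]]
3.14 side [[622.0, 47.0], [574.0, 180.0], [576.0, 154.0]]
-1.57 scene [[110.0, 375.0], [151.0, 462.0], [176.0, 434.0]]
-1.57 side [[622.0, 47.0], [574.0, 180.0], [543.0, 175.0]]
```

>>> play_rows(
  plan=[0, 0, 0, 0, 0, -0.055, 1, 0, 0, 63.6, -0.546, -0.439, -0.055, 1, 0, 0, 63.6, -0.546, -0.439, -0.055, 1, 0, 0, 63.6, -0.546, -0.439, -0.055, 1, 0, 0, 63.6, -0.546, -0.439, -0.055, 1, 0, 0, 63.6, -0.546, -0.439, -0.055, 1, 0, 0, 63.6, -0.546, -0.439, -0.055, 1, 0, 0, 63.6, -0.546, -0.439, -0.055, 1, 0, 0, 63.6, -0.546, -0.439, -0.055, 1, 0, 0, 63.6, -0.546, -0.439, -0.055, 1, 0, 0, 63.6, -0.546, -0.439, -0.055, 1, 0, 0, 63.6, -0.546, -0.439, -0.055, 1, 0, 0, 63.6, -0.546, -0.439, -0.055, 1, 0, 0, 63.6, -0.546, -0.439, -0.055, 1, 0, 0, 63.6, -0.546, -0.439, -0.055, 1, 0, 0, 63.6, -0.546, -0.439, -0.055, 1],
)

```text
clock: 2.1
position: [0.5754, 0.0343, 0.3004]
ee_rot: [0.636, 0.771, 0.0, -0.0]
ft_force: [-0.0, -0.1, -0.5]
grip_width: 1.004
grasp_force: 0.0
```

```bash
python3 - <<'E'
from h import *
from workcell import status
import cv2,pickle
o=status.get_obs();print(o["clock"],np.round(o["joint_pos"],2),np.round(o["position"],4),np.round(o["ee_rot"],3),np.round(o["ft_force"],1))
m=viewer.camera_model("wrist");im=viewer.camera("wrist")
pickle.dump(m,open("w1.pkl","wb"));cv2.imwrite("pics/w1.png",im[:,:,::-1])
E
```

```text
2.1 [-0.63  0.21  0.58  1.54 -0.12  1.43  0.15] [0.5754 0.0343 0.3004] [ 0.636  0.771  0.    -0.   ] [-0.  -0.1 -0.5]
```

View pics/w1.png

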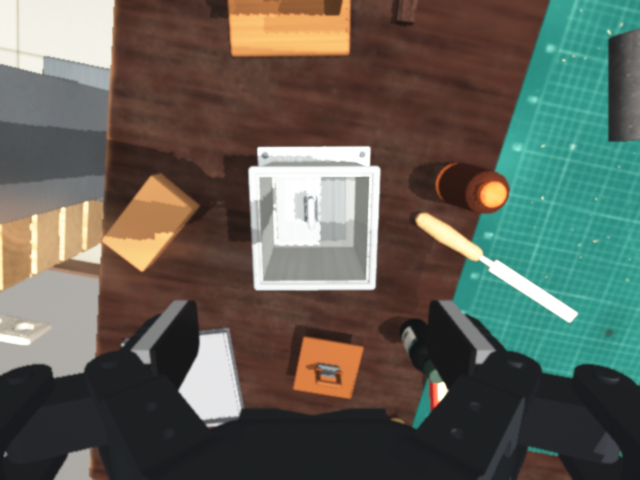

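>>> play_rows(
  plan=[0, 0, 0, -0.06, 0, 0.05, 1, 0, 0, 0, -0.06, 0, 0.05, 1, 0, 0, 0, -0.06, 0, 0.05, 1, 0, 0, 0, -0.06, 0, 0.05, 1],
)

```text
clock: 2.65
position: [0.5875, -0.0246, 0.2512]
ee_rot: [0.637, 0.771, 0.001, 0.0]
ft_force: [0.2, 0.8, -0.4]
grip_width: 0.999
grasp_force: 0.0
```

```bash
python3 - <<'E'
from h import *
from workcell import status
import cv2,pickle
m=viewer.camera_model("wrist");im=viewer.camera("wrist")[:,:,::-1]
pickle.dump(m,open("w2.pkl","wb"));cv2.imwrite("pics/w2.png",im)
w1=cv2.imread("pics/w1.png")
p=proj(m,[[.576,.033,.14]])[0].round().astype(int);print(p)
R=lambda a,f:cv2.resize(a,None,fx=f,fy=f,interpolation=cv2.INTER_CUBIC)
print("w2 origin",p-[90,90])
x0,y0=max(p[0]-90,0),max(p[1]-100,0); print(x0,y0)
a=R(w1[150:300,245:385],2.8)[:600];b=R(im[y0:y0+200,x0:x0+180],2.2)
out=np.zeros((600,800,3),np.uint8);out[:a.shape[0],:a.shape[1]]=a;out[:b.shape[0],400:400+b.shape[1]]=b[:,:400];cv2.imwrite("pics/c2.png",out)
E
```

```text
[310 152]
w2 origin [220  62]
220 52
```

View pics/c2.png

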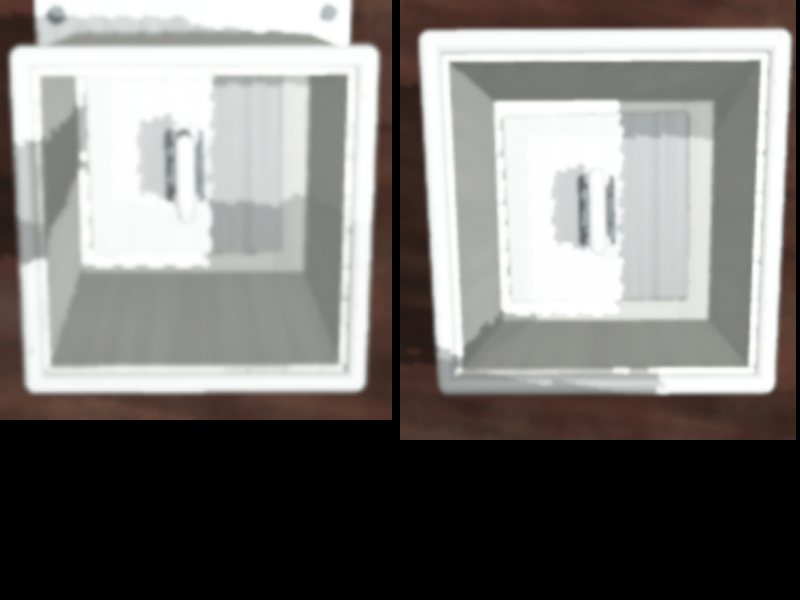

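Both views show the eye's bar running vertically in the image, along the tool's x. Its centre is at crop pixels (185,175) and (598,211), so the hooking direction is along the tool's y.

```bash
python3 - <<'E'
from h import *
import pickle
m1=pickle.load(open("w1.pkl","rb"));m2=pickle.load(open("w2.pkl","rb"))
a=lambda u:(u[0]/2.8+245,u[1]/2.8+150); b=lambda u:((u[0]-400)/2.2+220,u[1]/2.2+52)
f=lambda X:np.r_[proj(m1,X)[0]-a((185,175)),proj(m2,X)[0]-b((598,211))]
r=least_squares(f,[.576,.033,.08],x_scale=.01);print("bar tri",r.x.round(4),r.fun.round(2))
for z in (.07,.085,.1):
  for n,m,t,e in (("w1",m1,a,((185,128),(185,222))),("w2",m2,b,((598,168),(598,255)))):
    P=[ray(m,t(u),z) for u in e];print(z,n,P[0].round(4),P[1].round(4),"len",np.linalg.norm(P[0]-P[1]).round(4))
fl=[(503,112),(690,112),(688,300),(507,300)]
Q=np.array([ray(m2,b(u),.04) for u in fl]);print("flange",Q.round(4).tolist(),Q.mean(0).round(4),[np.linalg.norm(Q[i]-Q[(i+1)%4]).round(4) for i in range(4)])
rm=[(418,30),(792,30),(778,393),(438,393)]
Q=np.array([ray(m2,b(u),.138) for u in rm]);print("rim",Q.round(4).tolist(),Q.mean(0).round(4),[np.linalg.norm(Q[i]-Q[(i+1)%4]).round(4) for i in range(4)])
Q=np.array([ray(m1,a(u),.138) for u in [(10,47),(380,47),(363,390),(28,390)]]);print("rim1",Q.mean(0).round(4),[np.linalg.norm(Q[i]-Q[(i+1)%4]).round(4) for i in range(4)])
d=Q[1]-Q[0];print("yaw",np.arctan2(d[1],d[0]), "cam",(-np.array(m2["R"]).T@m2["t"]).round(4))
E
```

```text
bar tri [0.5754 0.0343 0.071 ] [ 0.22 -0.   -0.19  0.  ]
0.07 w1 [0.5722 0.0498 0.07  ] [0.5783 0.018  0.07  ] len 0.0324
0.07 w2 [0.5728 0.0488 0.07  ] [0.5784 0.0191 0.07  ] len 0.0302
0.085 w1 [0.5718 0.0518 0.085 ] [0.5777 0.0214 0.085 ] len 0.031
0.085 w2 [0.5729 0.0483 0.085 ] [0.5783 0.0201 0.085 ] len 0.0287
0.1 w1 [0.5715 0.0539 0.1   ] [0.5771 0.0247 0.1   ] len 0.0297
0.1 w2 [0.5731 0.0478 0.1   ] [0.5782 0.0211 0.1   ] len 0.0273
flange [[0.533, 0.0629, 0.04], [0.603, 0.0764, 0.04], [0.6176, 0.0065, 0.04], [0.546, -0.0073, 0.04]] [0.5749 0.0346 0.04  ] [np.float64(0.0712), np.float64(0.0714), np.float64(0.0729), np.float64(0.0714)]
rim [[0.5202, 0.072, 0.138], [0.6174, 0.0907, 0.138], [0.6376, -0.0057, 0.138], [0.5392, -0.0246, 0.138]] [0.5786 0.0331 0.138 ] [np.float64(0.0989), np.float64(0.0985), np.float64(0.1002), np.float64(0.0985)]
rim1 [0.5786 0.0327 0.138 ] [np.float64(0.0988), np.float64(0.0979), np.float64(0.0974), np.float64(0.0979)]
yaw 0.19126444708842588 cam [0.5763 0.0392 0.3789]
```

The bar is at about (0.5755, 0.034, 0.071), which fits the allowed height range of 0.069–0.101. Flange and rim sizes also check out. Now over the rod handle.

>>> play_rows(
  plan=[0, 0, 0, 0.262, -0.033, -0.03, 1, 0, 0, 0, 0.262, -0.033, -0.03, 1, 0, 0, 0, 0.262, -0.033, -0.03, 1, 0, 0, 0, 0.262, -0.033, -0.03, 1, 0, 0, 0, 0.262, -0.033, -0.03, 1, 0, 0, 0, 0.262, -0.033, -0.03, 1, 0, 0, 0, 0.262, -0.033, -0.03, 1, 0, 0, 0, 0.262, -0.033, -0.03, 1],
)

```text
clock: 3.7
position: [0.5062, 0.2231, 0.2804]
ee_rot: [0.638, 0.77, -0.0, 0.0]
ft_force: [0.0, -0.7, 0.2]
grip_width: 1.0
grasp_force: 0.0
```

```bash
python3 - <<'E'
from h import *
from workcell import status
import cv2,pickle
o=status.get_obs();print(o["clock"],o["position"].__repr__(),np.round(o["joint_pos"],2))
m=viewer.camera_model("wrist");im=viewer.camera("wrist")[:,:,::-1]
pickle.dump(m,open("w3.pkl","wb"));cv2.imwrite("pics/w3.png",im)
p=proj(m,[[.505,.2265,.177]])[0];print(p);x0,y0=int(p[0])-130,max(int(p[1])-100,0);print(x0,y0)
cv2.imwrite("pics/c3.png",cv2.resize(im[y0:y0+195,x0:x0+260],None,fx=3,fy=3,interpolation=cv2.INTER_CUBIC))
E
```

```text
3.7 array([0.50616934, 0.22311441, 0.28035491]) [-0.89  0.15  0.45  1.62 -0.07  1.38 -0.25]
[309.8240784  242.85981113]
179 142
```

View pics/c3.png

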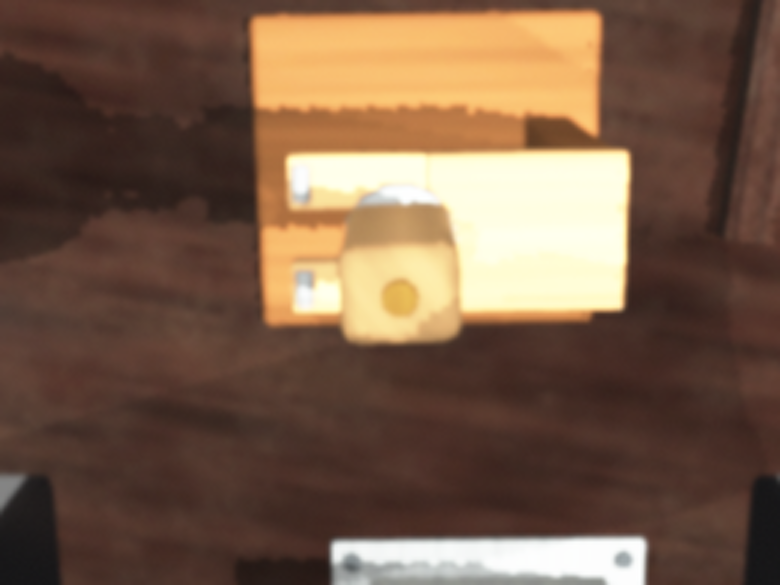

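```bash
python3 - <<'E'
from h import *
import pickle
m=pickle.load(open("w3.pkl","rb"));g=lambda u,z:ray(m,(u[0]/3+179,u[1]/3+142),z)
print("handle",g((400,298),.177).round(4), "knob",g((400,298),.18).round(4))
p=[g((302,183),.1175),g((304,287),.1175)];print("pins",p[0].round(4),p[1].round(4),((p[0]+p[1])/2).round(4))
q=[g(u,.115) for u in [(287,154),(630,150),(626,312),(293,312)]];print("plate",np.round(q,4).tolist())
d=q[1]-q[0];d2=q[2]-q[3];print(np.arctan2(d[1],d[0]),np.arctan2(d2[1],d2[0]),[np.linalg.norm(q[i]-q[(i+1)%4]).round(3) for i in range(4)])
yaw=.19;e=np.array([np.cos(yaw),np.sin(yaw),0]);
print("origin from pins",(((p[0]+p[1])/2)+.0245*e).round(4))
h=[g(u,.177) for u in [(343,245),(458,248),(460,338),(345,341)]];print("handle top sizes",[np.linalg.norm(h[i]-h[(i+1)%4]).round(4) for i in range(4)],np.mean(h,0).round(4))
E
```

```text
handle [0.5064 0.2278 0.177 ] knob [0.5062 0.2285 0.18  ]
pins [0.4789 0.2377 0.1175] [0.4839 0.2107 0.1175] [0.4814 0.2242 0.1175]
plate [[0.4738, 0.2439, 0.115], [0.56, 0.2612, 0.115], [0.5691, 0.2191, 0.115], [0.4821, 0.2028, 0.115]]
0.19772963188842585 0.18608133416316466 [np.float64(0.088), np.float64(0.043), np.float64(0.089), np.float64(0.042)]
origin from pins [0.5055 0.2288 0.1175]
handle top sizes [np.float64(0.0237), np.float64(0.0194), np.float64(0.0243), np.float64(0.0207)] [0.5065 0.2288 0.177 ]
```

>>> play_rows(
  plan=[0, 0, 0, 0.005, 0.001, 0.06, 1, 0, 0, 0, 0.005, 0.001, 0.06, 1, 0, 0, 0, 0.005, 0.001, 0.06, 1, 0, 0, 0, 0.005, 0.001, 0.06, 1],
)

```text
clock: 4.25
position: [0.5066, 0.23, 0.2225]
ee_rot: [0.637, 0.77, 0.001, 0.0]
ft_force: [0.5, 0.1, 0.1]
grip_width: 1.003
grasp_force: 0.0
```

>>> play_rows(
  plan=[0, 0, 0, -0.002, -0.0005, 0.04, 1, 0, 0, 0, -0.002, -0.0005, 0.0765, 1, 0, 0, 0, -0.002, -0.0005, 0.0765, 1, 0, 0, 0, -0.002, -0.0005, 0.0765, 1, 0, 0, 0, -0.002, -0.0005, 0.0765, 0, 0, 0, 0, -0.002, -0.0005, 0.0765, 0, 0, 0, 0, -0.002, -0.0005, 0.0765, 0, 0, 0, 0, -0.002, -0.0005, 0.0765, 0, 0, 0, 0, -0.002, -0.0005, 0.0765, 0, 0, 0, 0, -0.002, -0.0005, 0.0765, 0],
  squeeze=60,
)

```text
clock: 5.5
position: [0.5056, 0.228, 0.1442]
ee_rot: [0.637, 0.771, 0.0, -0.0]
ft_force: [-2.9, -0.6, 6.1]
grip_width: 0.298
grasp_force: 59.0
```

>>> play_rows(
  plan=[0, 0, 0, 0, 0, -0.006, 0, 0, 0, 0, 0, 0, -0.011, 0, 0, 0, 0, 0, 0, -0.011, 0, 0, 0, 0, 0, -0.02, -0.011, 0, 0, 0, 0, 0, -0.045, -0.011, 0, 0, 0, 0, 0, -0.07, -0.011, 0, 0, 0, 0, 0, -0.075, -0.011, 0, 0, 0, 0, 0, -0.075, -0.011, 0],
)

```text
clock: 6.5
position: [0.4321, 0.214, 0.155]
ee_rot: [0.637, 0.771, 0.0, 0.0]
ft_force: [1.0, -0.4, -1.4]
grip_width: 0.301
grasp_force: 59.2
```

>>> play_rows(
  plan=[0, 0, 0, 0, 0, -0.06, 0, 0, 0, 0, 0, 0, -0.12, 0, 0, 0, 0, 0, 0, -0.16, 0, 0, 0, 0, 0, 0, -0.16, 0, 0, 0, 0, 0, 0, -0.16, 0, 0, 0, 0, 0, 0, -0.16, 0],
)

```text
clock: 7.25
position: [0.4315, 0.2135, 0.3134]
ee_rot: [0.637, 0.771, -0.001, -0.0]
ft_force: [0.1, 0.5, -1.8]
grip_width: 0.298
grasp_force: 59.4
```

```bash
python3 - <<'E'
from h import *
from workcell import status
import cv2,pickle
o=status.get_obs();P=np.array(o["position"]);print(o["clock"],P.round(4),np.round(o["joint_pos"],2),np.round(o["ft_force"],1))
org=P-[0,0,.1232]
tiles=[]
for n in ("scene","side","wrist"):
    m=viewer.camera_model(n);im=viewer.camera(n)[:,:,::-1].copy();cv2.imwrite(f"pics/{n}4.png",im);pickle.dump(m,open(n+"4.pkl","wb"))
    p=proj(m,[org])[0].round().astype(int);x0=int(np.clip(p[0]-33,0,574));y0=int(np.clip(p[1]-50,0,380));print(n,p,x0,y0)
    tiles.append(cv2.resize(im[y0:y0+100,x0:x0+66],None,fx=4,fy=4,interpolation=cv2.INTER_CUBIC))
cv2.imwrite("pics/c4.png",np.hstack(tiles))
E
```

```text
7.25 [0.4315 0.2135 0.3134] [-0.97 -0.04  0.41  1.73  0.01  1.44 -0.38] [ 0.1  0.5 -1.8]
scene [267 351] 234 301
side [447 185] 414 135
wrist [311 240] 278 190
```

View pics/c4.png

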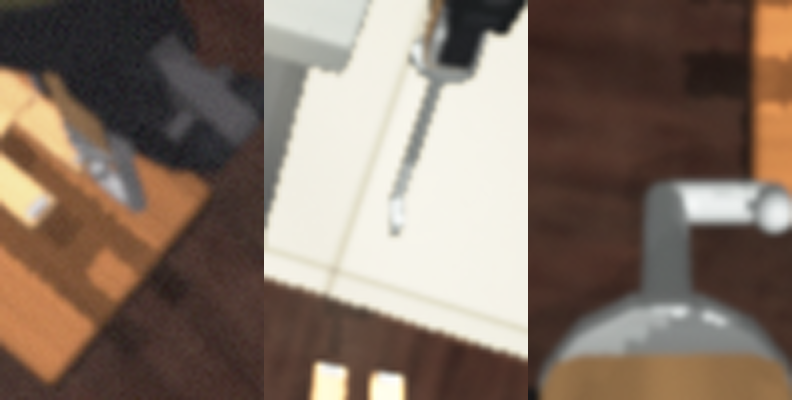

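The wrist crop shows the toe, from shank (312,241) to tip (340,242), pointing along the tool's +y as needed. Moving over the tank.

>>> play_rows(
  plan=[0, 0, 0, -0.2034, 0.0975, 0, 0, 0, 0, 0, -0.2034, 0.0975, 0, 0, 0, 0, 0, -0.2034, 0.0975, 0, 0, 0, 0, 0, -0.2034, 0.0975, 0, 0, 0, 0, 0, -0.2034, 0.0975, 0, 0, 0, 0, 0, -0.2034, 0.0975, 0, 0, 0, 0, 0, -0.2034, 0.0975, 0, 0, 0, 0, 0, -0.2034, 0.0975, 0, 0],
)

```text
clock: 8.4
position: [0.5655, 0.0332, 0.3149]
ee_rot: [0.637, 0.771, 0.0, -0.0]
ft_force: [0.5, 0.3, -1.0]
grip_width: 0.297
grasp_force: 59.5
```

```bash
python3 - <<'E'
from h import *
from workcell import status
import cv2,pickle
o=status.get_obs();P=np.array(o["position"]);print(o["clock"],P.round(4),np.round(o["ft_force"],2))
m=viewer.camera_model("wrist");im=viewer.camera("wrist")[:,:,::-1].copy();pickle.dump(m,open("w5.pkl","wb"))
p=proj(m,[P-[0,0,.1232]])[0];print("rod",p,"bar",proj(m,[[.5755,.0343,.071]])[0])
cv2.imwrite("pics/c5.png",cv2.resize(im[150:300,230:400],None,fx=4,fy=4,interpolation=cv2.INTER_CUBIC))
E
```

```text
8.4 [0.5655 0.0332 0.3149] [ 0.47  0.27 -0.97]
rod [310.795587  240.4881877] bar [321.52617777 210.69361839]
```

View pics/c5.png

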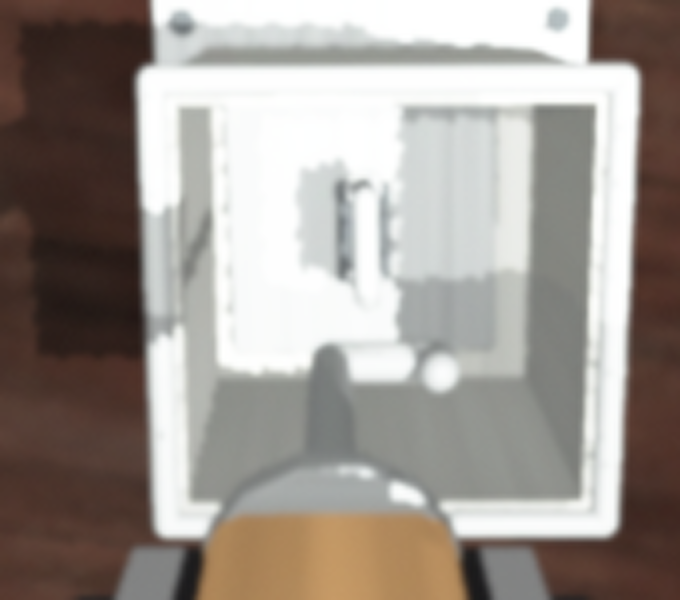

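>>> play_rows(
  plan=[0, 0, 0, -0.001, 0, 0.04, 0, 0, 0, 0, -0.001, 0, 0.075, 0, 0, 0, 0, -0.001, 0, 0.09, 0, 0, 0, 0, -0.001, 0, 0.093, 0, 0, 0, 0, -0.001, 0, 0.093, 0, 0, 0, 0, -0.001, 0, 0.093, 0],
)

```text
clock: 9.2
position: [0.5665, 0.0314, 0.2229]
ee_rot: [0.637, 0.771, 0.001, 0.0]
ft_force: [0.8, -0.1, -1.7]
grip_width: 0.298
grasp_force: 59.5
```

>>> play_rows(
  plan=[0, 0, 0, 0, 0, 0.002, 0, 0, 0, 0, 0, 0, 0.004, 0, 0, 0, 0, 0, 0, 0.006, 0, 0, 0, 0, 0, 0, 0.008, 0, 0, 0, 0, 0, 0, 0.008, 0],
)

```text
clock: 9.82
position: [0.5658, 0.0313, 0.2136]
ee_rot: [0.637, 0.771, -0.0, -0.0]
ft_force: [-0.9, -0.5, -0.5]
grip_width: 0.299
grasp_force: 59.5
```

>>> play_rows(
  plan=[0, 0, 0, 0, 0, 0.002, 0, 0, 0, 0, 0, 0, 0.004, 0, 0, 0, 0, 0, 0, 0.006, 0, 0, 0, 0, 0, 0, 0.006, 0],
)

```text
clock: 10.32
position: [0.5661, 0.0313, 0.208]
ee_rot: [0.637, 0.771, 0.0, 0.0]
ft_force: [-0.9, -0.2, 2.4]
grip_width: 0.298
grasp_force: 59.8
```

>>> play_rows(
  plan=[0, 0, 0, 0, 0, 0.001, 0, 0, 0, 0, 0, 0, 0.001, 0, 0, 0, 0, 0, 0, 0.001, 0],
)

```text
clock: 10.7
position: [0.5661, 0.0313, 0.207]
ee_rot: [0.637, 0.771, 0.0, 0.0]
ft_force: [0.4, -0.6, 4.8]
grip_width: 0.297
grasp_force: 59.9
```

```bash
python3 - <<'E'
from workcell import status
import numpy as np
o=status.get_obs();print(np.round(o["position"],4),np.round(o["ft_force"],2),np.round(o["torque"],3))
E
```

```text
[0.5661 0.0313 0.207 ] [ 0.36 -0.6   4.77] [-0.044  0.079 -0.013]
```

Contact is confirmed: about 6 N at TCP z 0.207, so the bar first touches at about 0.211. Now I back off, go down beside the bar and check.

>>> play_rows(
  plan=[0, 0, 0, 0, 0, -0.008, 0, 0, 0, 0, 0.0015, 0, -0.01, 0, 0, 0, 0, 0.0015, -0.01, -0.01, 0, 0, 0, 0, 0.0015, -0.0185, -0.01, 0, 0, 0, 0, 0.0015, -0.0185, -0.01, 0, 0, 0, 0, 0.0015, -0.0185, -0.002, 0, 0, 0, 0, 0.0015, -0.0185, 0.006, 0, 0, 0, 0, 0.0015, -0.0185, 0.012, 0, 0, 0, 0, 0.0015, -0.0185, 0.012, 0],
)

```text
clock: 11.82
position: [0.5472, 0.0293, 0.194]
ee_rot: [0.637, 0.771, -0.001, -0.0]
ft_force: [0.6, 0.7, -1.2]
grip_width: 0.295
grasp_force: 59.4
```

```bash
python3 - <<'E'
from h import *
from workcell import status
import cv2
o=status.get_obs();P=np.array(o["position"]);print(o["clock"],P.round(4),np.round(o["ft_force"],2))
m=viewer.camera_model("wrist");im=viewer.camera("wrist")[:,:,::-1].copy()
for z in (.071,.081): print(z,(proj(m,[[.5755,.0343,z]])[0]-[230,100])*4)
cv2.imwrite("pics/c6.png",cv2.resize(im[100:250,230:400],None,fx=4,fy=4,interpolation=cv2.INTER_CUBIC))
E
```

```text
11.825 [0.5472 0.0293 0.194 ] [ 0.56  0.71 -1.17]
0.071 [493.32216222 563.61279876]
0.081 [499.54326842 579.03492346]
```

View pics/c6.png

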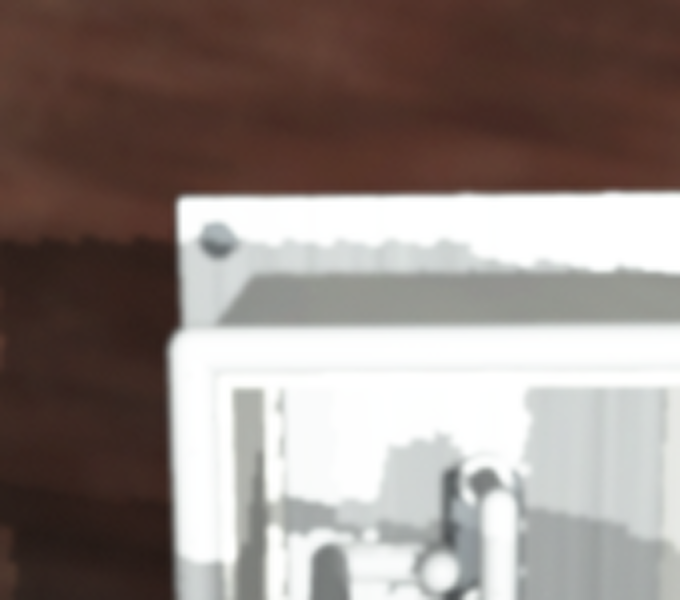

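Toe tip at crop (438,575) stands beside the bar (x≈500), lined up with the bar's middle. Entering the window.

>>> play_rows(
  plan=[0, 0, 0, 0, 0, 0.0055, 0, 0, 0, 0, 0, 0, 0.0055, 0, 0, 0, 0, 0, 0.006, 0.0055, 0, 0, 0, 0, 0, 0.01, 0.0055, 0, 0, 0, 0, 0, 0.01, 0.0055, 0],
)

```text
clock: 12.5
position: [0.5577, 0.0313, 0.1893]
ee_rot: [0.637, 0.771, -0.0, 0.0]
ft_force: [0.2, 0.2, -1.8]
grip_width: 0.298
grasp_force: 59.4
```

>>> play_rows(
  plan=[0, 0, 0, 0, 0, 0.004, 0, 0, 0, 0, 0, 0, 0.0085, 0, 0, 0, 0, 0, 0, 0.0085, 0, 0, 0, 0, 0, 0, 0.0085, 0, 0],
)

```text
invalid input
```

>>> play_rows(
  plan=[0, 0, 0, 0, 0.004, 0, 0, 0, 0, 0, 0, 0.0085, 0, 0, 0, 0, 0, 0, 0.0085, 0, 0, 0, 0, 0, 0, 0.0085, 0, 0],
)

```text
clock: 13.0
position: [0.5656, 0.0327, 0.1892]
ee_rot: [0.637, 0.771, -0.0, -0.0]
ft_force: [-0.1, -1.5, -0.9]
grip_width: 0.295
grasp_force: 59.4
```

>>> play_rows(
  plan=[0, 0, 0, 0, 0, -0.004, 0, 0, 0, 0, 0, 0, -0.007, 0, 0, 0, 0, 0, 0, -0.009, 0, 0, 0, 0, 0, 0, -0.011, 0, 0, 0, 0, 0, 0, -0.014, 0, 0, 0, 0, 0, 0, -0.017, 0, 0, 0, 0, 0, 0, -0.017, 0, 0, 0, 0, 0, 0, -0.017, 0],
)

```text
clock: 14.0
position: [0.5656, 0.0328, 0.2062]
ee_rot: [0.637, 0.771, -0.0, -0.0]
ft_force: [0.3, -0.4, -3.8]
grip_width: 0.295
grasp_force: 59.1
```

>>> play_rows(
  plan=[0, 0, 0, -0.001, 0.0015, -0.002, 0, 0, 0, 0, -0.002, 0.003, -0.006, 0, 0, 0, 0, -0.002, 0.003, -0.012, 0, 0, 0, 0, -0.002, 0.003, -0.02, 0, 0, 0, 0, -0.002, 0.003, -0.03, 0, 0, 0, 0, -0.002, 0.003, -0.04, 0, 0, 0, 0, -0.002, 0.003, -0.05, 0, 0, 0, 0, -0.002, 0.003, -0.06, 0, 0, 0, 0, -0.002, 0.003, -0.07, 0, 0, 0, 0, -0.002, 0.003, -0.08, 0, 0, 0, 0, -0.002, 0.003, -0.09, 0, 0, 0, 0, -0.002, 0.003, -0.1, 0, 0, 0, 0, -0.002, 0.003, -0.11, 0, 0, 0, 0, -0.002, 0.003, -0.12, 0, 0, 0, 0, -0.002, 0.003, -0.13, 0, 0, 0, 0, -0.002, 0.003, -0.14, 0, 0, 0, 0, -0.002, 0.003, -0.15, 0, 0, 0, 0, -0.002, 0.003, -0.157, 0, 0, 0, 0, -0.002, 0.003, -0.16, 0, 0, 0, 0, -0.002, 0.003, -0.16, 0],
)

```text
clock: 16.5
position: [0.569, 0.0314, 0.3663]
ee_rot: [0.637, 0.771, 0.0, -0.0]
ft_force: [0.3, 1.4, -4.5]
grip_width: 0.298
grasp_force: 59.1
```

```bash
python3 - <<'E'
from h import *
from workcell import status
import cv2
o=status.get_obs();P=np.array(o["position"]);print(o["clock"],P.round(4),np.round(o["ft_force"],2),np.round(o["joint_pos"],2))
im=viewer.camera("wrist")[:,:,::-1];m=viewer.camera_model("wrist");b=viewer.camera("side")[:,:,::-1];mb=viewer.camera_model("side")
p=proj(mb,[P-[0,0,.16]])[0].astype(int);print(p)
L=cv2.resize(im[60:260,210:410],None,fx=2,fy=2,interpolation=cv2.INTER_CUBIC);y0=max(p[1]-60,0);x0=max(p[0]-67,0)
R=cv2.resize(b[y0:y0+134,x0:x0+134],(400,400),interpolation=cv2.INTER_CUBIC)
cv2.imwrite("pics/c7.png",np.hstack([L,R]))
E
```

```text
16.5 [0.569  0.0314 0.3663] [ 0.34  1.36 -4.51] [-0.69  0.19  0.66  1.43 -0.12  1.56  0.15]
[331 203]
```

View pics/c7.png

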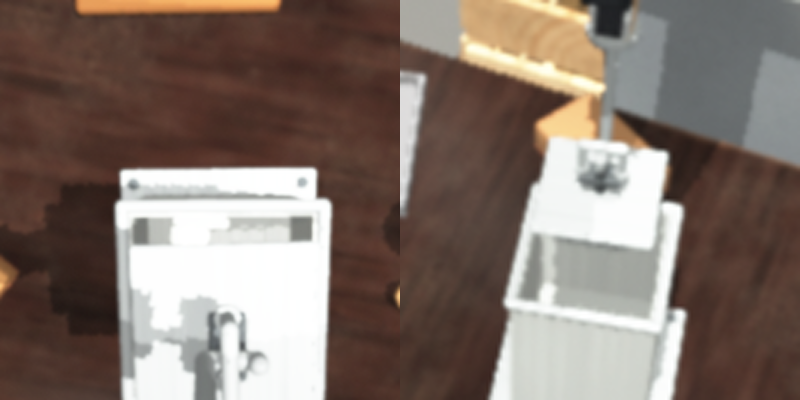

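The can hangs level on the hook, clear of the tank (left crop (230,350), right crop (600,190)). All 10 picture views are used, so the rest is numeric. Next I refine the tray centre.

```bash
python3 - <<'E'
from h import *
import cv2
for n,seed in (("scene",(437,232)),("side",(240,190))):
    im=cv2.imread(f"pics/{n}0.png");m=viewer.camera_model(n);g=cv2.cvtColor(im,cv2.COLOR_BGR2GRAY)
    hsv=cv2.cvtColor(im,cv2.COLOR_BGR2HSV)
    for thr in (100,75):
        mask=((g>thr)&(hsv[...,1]<60)).astype(np.uint8)
        _,lab=cv2.connectedComponents(mask);k=(lab==lab[seed[1],seed[0]]).astype(np.uint8)
        c=max(cv2.findContours(k,cv2.RETR_EXTERNAL,cv2.CHAIN_APPROX_NONE)[0],key=cv2.contourArea)
        h=cv2.convexHull(c);q=cv2.approxPolyDP(h,0.05*cv2.arcLength(h,True),True)[:,0]
        for z in (.004,.014):
            Q=np.array([ray(m,u,z) for u in q.astype(float)])
            print(n,thr,z,len(q),q.tolist() if z<.01 else "",Q.mean(0).round(4),[np.linalg.norm(Q[i]-Q[i-1]).round(3) for i in range(len(Q))])
E
```

```text
scene 100 0.004 4 [[422, 192], [479, 220], [452, 269], [393, 238]] [ 0.4638 -0.2271  0.004 ] [np.float64(0.132), np.float64(0.131), np.float64(0.132), np.float64(0.131)]
scene 100 0.014 4  [ 0.4611 -0.2214  0.014 ] [np.float64(0.131), np.float64(0.13), np.float64(0.131), np.float64(0.13)]
scene 75 0.004 4 [[422, 192], [479, 219], [451, 271], [392, 239]] [ 0.4637 -0.2256  0.004 ] [np.float64(0.135), np.float64(0.13), np.float64(0.139), np.float64(0.132)]
scene 75 0.014 4  [ 0.461  -0.2199  0.014 ] [np.float64(0.134), np.float64(0.129), np.float64(0.138), np.float64(0.131)]
side 100 0.004 4 [[217, 163], [272, 168], [265, 215], [208, 210]] [ 0.4562 -0.2232  0.004 ] [np.float64(0.14), np.float64(0.132), np.float64(0.139), np.float64(0.128)]
side 100 0.014 4  [ 0.4633 -0.2188  0.014 ] [np.float64(0.139), np.float64(0.131), np.float64(0.138), np.float64(0.127)]
side 75 0.004 4 [[217, 163], [272, 167], [265, 215], [207, 210]] [ 0.4557 -0.224   0.004 ] [np.float64(0.14), np.float64(0.131), np.float64(0.142), np.float64(0.13)]
side 75 0.014 4  [ 0.4628 -0.2196  0.014 ] [np.float64(0.139), np.float64(0.13), np.float64(0.141), np.float64(0.129)]
```

>>> play_rows(
  plan=[0, 0, 0, -0.0023, -0.0016, 0, 0, 0, 0, 0, -0.0068, -0.0049, 0, 0, 0, 0, 0, -0.0159, -0.0113, 0, 0, 0, 0, 0, -0.0272, -0.0194, 0, 0, 0, 0, 0, -0.0408, -0.0291, 0, 0, 0, 0, 0, -0.0567, -0.0405, 0, 0, 0, 0, 0, -0.0748, -0.0534, 0, 0, 0, 0, 0, -0.0952, -0.068, 0, 0, 0, 0, 0, -0.1134, -0.0809, 0, 0, 0, 0, 0, -0.1315, -0.0938, 0, 0, 0, 0, 0, -0.1519, -0.1084, 0, 0, 0, 0, 0, -0.17, -0.1214, 0, 0, 0, 0, 0, -0.1859, -0.1327, 0, 0, 0, 0, 0, -0.1995, -0.1424, 0, 0, 0, 0, 0, -0.2108, -0.1505, 0, 0, 0, 0, 0, -0.2199, -0.1569, 0, 0, 0, 0, 0, -0.2244, -0.1602, 0, 0, 0, 0, 0, -0.2267, -0.1618, 0, 0, 0, 0, 0, -0.2267, -0.1618, 0, 0, 0, 0, 0, -0.2267, -0.1618, 0, 0],
)

```text
clock: 19.1
position: [0.4529, -0.2212, 0.3662]
ee_rot: [0.637, 0.771, 0.0, -0.0]
ft_force: [0.8, -0.0, -4.0]
grip_width: 0.296
grasp_force: 59.1
```

>>> play_rows(
  plan=[0, 0, 0, 0, 0, 0.003, 0, 0, 0, 0, 0, 0, 0.009, 0, 0, 0, 0, 0, 0, 0.018, 0, 0, 0, 0, 0, 0, 0.03, 0, 0, 0, 0, 0, 0, 0.042, 0, 0, 0, 0, 0, 0, 0.054, 0, 0, 0, 0, 0, 0, 0.066, 0, 0, 0, 0, 0, 0, 0.078, 0, 0, 0, 0, 0, 0, 0.09, 0, 0, 0, 0, 0, 0, 0.102, 0, 0, 0, 0, 0, 0, 0.114, 0, 0, 0, 0, 0, 0, 0.125, 0, 0, 0, 0, 0, 0, 0.135, 0, 0, 0, 0, 0, 0, 0.143, 0, 0, 0, 0, 0, 0, 0.149, 0, 0, 0, 0, 0, 0, 0.152, 0, 0, 0, 0, 0, 0, 0.154, 0, 0, 0, 0, 0, 0, 0.154, 0, 0, 0, 0, 0, 0, 0.154, 0],
)

```text
clock: 21.48
position: [0.4528, -0.2217, 0.2125]
ee_rot: [0.637, 0.771, 0.0, 0.0]
ft_force: [0.2, 0.0, -4.1]
grip_width: 0.299
grasp_force: 59.1
```

```bash
python3 - <<'E'
from h import *
from workcell import status
import cv2
o=status.get_obs();P=np.array(o["position"]);print(o["clock"],P.round(4),np.round(o["ft_force"],2))
e=np.array([.982,.19,0]);C=P+.010*e;C[2]=0
for n in ("scene","side","wrist"):
    m=viewer.camera_model(n);im=viewer.camera(n)[:,:,::-1];cv2.imwrite(f"pics/{n}8.png",im);g=cv2.cvtColor(im,cv2.COLOR_BGR2GRAY);h=cv2.cvtColor(im,cv2.COLOR_BGR2HSV)
    zf=P[2]-.198+.040
    p=proj(m,[C+[0,0,zf]])[0];print(n,"pred flange centre",p.round(1),"grey there",[int(g[int(p[1])+dy,int(p[0])+dx]) for dx,dy in((0,0),(10,0),(-10,0),(0,10),(0,-10))] if 0<p[1]<470 and 0<p[0]<630 else "")
    prev=cv2.imread(f"pics/{n}0.png")
    mask=(g>195)&(h[...,1]<40)
    nl,lab,st,ce=cv2.connectedComponentsWithStats(mask.astype(np.uint8))
    for i in range(1,nl):
        if st[i,4]>150 and np.hypot(*(ce[i]-p))<70: print("  blob",st[i].tolist(),ce[i].round(1))
E
```

```text
21.475 [ 0.4528 -0.2217  0.2125] [ 0.16  0.01 -4.12]
scene pred flange centre [439.5 218.6] grey there [147, 154, 226, 220, 184]
  blob [399, 199, 53, 57, 1061] [426.1 226.4]
  blob [448, 209, 25, 22, 227] [458.3 218.8]
side pred flange centre [238.7 176.3] grey there [173, 239, 243, 244, 203]
  blob [248, 109, 23, 43, 288] [258.8 127.9]
  blob [214, 161, 56, 51, 1453] [240.1 188. ]
wrist pred flange centre [324. 229.] grey there [248, 244, 107, 246, 126]
  blob [244, 135, 147, 143, 11916] [335.2 198.3]
  blob [256, 226, 51, 61, 1654] [281.6 256.9][ WARN:0@1.397] global loadsave.cpp:275 findDecoder imread_('pics/wrist0.png'): can't open/read file: check file path/integrity
```

```bash
python3 - <<'E'
from h import *
import cv2
im=cv2.imread("pics/wrist8.png");m=viewer.camera_model("wrist")
for n in ("side","scene"):
    g=cv2.imread(f"pics/{n}8.png");mm=viewer.camera_model(n)
    # flange quad predicted, and predicted tray quad
    print(n,"pred flange quad",proj(mm,place([.4626,-.2198,.19],sq(.036,.036,.0545))).round(0).tolist(),"tray",proj(mm,place([.463,-.22,.33],sq(.065,.065,.014))).round(0).tolist())
print("wrist pred flange",proj(m,place([.4626,-.2198,.19],sq(.036,.036,.0545))).round(0).tolist(),"tray",proj(m,place([.463,-.22,.33],sq(.065,.065,.014))).round(0).tolist())
s=cv2.cvtColor(im,cv2.COLOR_BGR2GRAY)
for r in (90,110,130,150,170,190,210): print(r,s[r,180:450:6].tolist())
E
```

```text
side pred flange quad [[250.0, 191.0], [258.0, 167.0], [227.0, 162.0], [218.0, 186.0]] tray [[266.0, 212.0], [271.0, 168.0], [216.0, 165.0], [207.0, 209.0]]
scene pred flange quad [[414.0, 221.0], [445.0, 241.0], [465.0, 216.0], [434.0, 197.0]] tray [[392.0, 238.0], [452.0, 268.0], [478.0, 219.0], [420.0, 192.0]]
wrist pred flange [[373.0, 182.0], [276.0, 182.0], [278.0, 273.0], [369.0, 273.0]] tray [[391.0, 131.0], [235.0, 154.0], [263.0, 297.0], [404.0, 279.0]]
90 [113, 78, 78, 78, 65, 57, 54, 52, 53, 53, 55, 58, 58, 59, 60, 59, 59, 58, 62, 63, 63, 60, 60, 66, 65, 62, 64, 60, 55, 51, 53, 55, 56, 60, 61, 63, 68, 66, 59, 55, 54, 57, 56, 55, 64]
110 [131, 79, 79, 78, 56, 50, 50, 50, 52, 60, 64, 66, 65, 67, 66, 67, 66, 68, 67, 67, 63, 56, 55, 58, 61, 65, 61, 67, 65, 63, 59, 54, 55, 57, 66, 75, 72, 67, 58, 60, 62, 65, 68, 68, 64]
130 [241, 240, 241, 168, 52, 51, 50, 49, 49, 49, 48, 47, 47, 55, 59, 60, 62, 66, 67, 69, 60, 54, 56, 56, 58, 60, 62, 64, 64, 65, 67, 68, 65, 65, 62, 60, 61, 63, 61, 59, 59, 65, 65, 60, 64]
150 [240, 240, 240, 77, 50, 52, 50, 50, 49, 47, 55, 77, 123, 159, 184, 203, 202, 211, 204, 206, 231, 234, 238, 241, 242, 242, 243, 243, 243, 244, 244, 244, 245, 245, 159, 231, 56, 59, 65, 66, 65, 63, 57, 55, 55]
170 [238, 238, 233, 45, 51, 50, 50, 49, 49, 48, 187, 195, 213, 214, 215, 216, 217, 218, 219, 220, 221, 222, 236, 241, 241, 241, 242, 243, 243, 243, 243, 244, 244, 244, 160, 217, 59, 54, 57, 60, 59, 59, 59, 60, 61]
190 [236, 236, 88, 33, 29, 30, 31, 33, 35, 48, 40, 187, 211, 210, 117, 118, 241, 248, 248, 249, 251, 250, 249, 252, 250, 251, 254, 255, 255, 254, 255, 255, 242, 243, 233, 154, 71, 62, 62, 61, 59, 56, 56, 57, 58]
210 [61, 61, 55, 32, 33, 33, 32, 31, 33, 32, 34, 92, 103, 115, 115, 115, 144, 161, 246, 248, 196, 167, 159, 172, 247, 250, 252, 251, 252, 251, 253, 254, 239, 242, 240, 107, 152, 67, 67, 65, 62, 61, 61, 61, 62]
```

The grey profiles match the predicted flange and tray edges to 1–2 px, so the can is centred over the tray. Lowering gently.

>>> play_rows(
  plan=[0, 0, 0, 0, 0, 0.004, 0, 0, 0, 0, 0, 0, 0.009, 0, 0, 0, 0, 0, 0, 0.013, 0, 0, 0, 0, 0, 0, 0.016, 0, 0, 0, 0, 0, 0, 0.017, 0, 0, 0, 0, 0, 0, 0.018, 0, 0, 0, 0, 0, 0, 0.018, 0],
)

```text
clock: 22.5
position: [0.4527, -0.2217, 0.1943]
ee_rot: [0.637, 0.771, 0.0, 0.0]
ft_force: [0.5, -0.1, -3.2]
grip_width: 0.296
grasp_force: 59.1
```

>>> play_rows(
  plan=[0, 0, 0, 0, 0, 0.001, 0, 0, 0, 0, 0, 0, 0.002, 0, 0, 0, 0, 0, 0, 0.003, 0, 0, 0, 0, 0, 0, 0.004, 0, 0, 0, 0, 0, 0, 0.005, 0, 0, 0, 0, 0, 0, 0.005, 0],
)

```text
clock: 23.25
position: [0.4527, -0.2217, 0.1892]
ee_rot: [0.637, 0.771, 0.0, -0.0]
ft_force: [-0.4, -0.9, -1.4]
grip_width: 0.298
grasp_force: 59.3
```

>>> play_rows(
  plan=[0, 0, 0, 0, 0, 0.003, 0, 0, 0, 0, 0, 0, 0.006, 0, 0, 0, 0, 0, 0, 0.0065, 0, 0, 0, 0, 0, -0.003, 0.0065, 0, 0, 0, 0, 0, -0.006, 0.0065, 0, 0, 0, 0, 0, -0.006, 0.0065, 0],
)

```text
clock: 24.0
position: [0.4465, -0.2229, 0.1829]
ee_rot: [0.637, 0.771, 0.0, -0.0]
ft_force: [0.0, -0.5, -1.2]
grip_width: 0.301
grasp_force: 59.3
```

>>> play_rows(
  plan=[0, 0, 0, 0, -0.004, 0, 0, 0, 0, 0, 0, -0.009, 0, 0, 0, 0, 0, 0, -0.015, 0, 0, 0, 0, 0, 0, -0.022, 0, 0, 0, 0, 0, 0, -0.03, 0, 0, 0, 0, 0, 0, -0.03, 0, 0],
)

```text
clock: 24.75
position: [0.4167, -0.2286, 0.1828]
ee_rot: [0.637, 0.77, 0.0, -0.0]
ft_force: [0.8, -0.3, -2.6]
grip_width: 0.298
grasp_force: 59.3
```

>>> play_rows(
  plan=[0, 0, 0, 0, 0, -0.05, 0, 0, 0, 0, 0, 0, -0.1, 0, 0, 0, 0, 0, 0, -0.147, 0, 0, 0, 0, 0.05, 0.025, -0.147, 0, 0, 0, 0, 0.1, 0.048, -0.147, 0, 0, 0, 0, 0.15, 0.07, -0.147, 0, 0, 0, 0, 0.2144, 0.0958, -0.147, 0, 0, 0, 0, 0.26, 0.0965, -0.147, 0, 0, 0, 0, 0.31, 0.097, -0.147, 0, 0, 0, 0, 0.36, 0.098, -0.147, 0, 0, 0, 0, 0.4, 0.099, -0.147, 0, 0, 0, 0, 0.4317, 0.0992, -0.147, 0, 0, 0, 0, 0.4317, 0.0992, -0.147, 0, 0, 0, 0, 0.4317, 0.0992, -0.147, 0, 0, 0, 0, 0.4317, 0.0992, -0.147, 0],
)

```text
clock: 26.62
position: [0.434, 0.2133, 0.3299]
ee_rot: [0.638, 0.77, 0.0, 0.0]
ft_force: [0.4, 0.2, 0.2]
grip_width: 0.293
grasp_force: 59.7
```

```bash
python3 - <<'E'
from h import *
from workcell import status
import cv2
o=status.get_obs();P=np.array(o["position"]);print(o["clock"],P.round(4),np.round(o["ee_rot"],4),np.round(o["ft_force"],2))
d=np.array([.4321,.214,.155])-P;tx=np.array([-.19,.982,0]);ty=np.array([.982,.19,0]);print("tool shift",(d@tx).round(4),(d@ty).round(4),-d[2].round(4))
m=viewer.camera_model("wrist");im=viewer.camera("wrist");print("rod px pred",proj(m,[P-[0,0,.1232]])[0])
cv2.imwrite("pics/w9.png",im[:,:,::-1])
# rod foot compare with picture taken at pick (wrist4): template match
a=cv2.imread("pics/wrist4.png");b=im[:,:,::-1]
r=cv2.matchTemplate(b[200:290,280:365],a[222:262,296:360],cv2.TM_CCOEFF_NORMED);_,v,_,l=cv2.minMaxLoc(r);print("rod shift px since pick",l[0]+280-296,l[1]+200-222,v)
for n in ("scene","side"):
    mm=viewer.camera_model(n);f=cv2.cvtColor(viewer.camera(n),cv2.COLOR_RGB2GRAY)
    Q=proj(mm,place([.4626,-.2198,.19],sq(.036,.036,.034)));M=np.zeros_like(f);cv2.fillConvexPoly(M,Q.round().astype(int),1)
    print(n,"flange mean",f[M>0].mean().round(0),Q.round(0).tolist())
    T=(f>205).astype(np.uint8);nl,lab,st,ce=cv2.connectedComponentsWithStats(T)
    for i in range(1,nl):
        if st[i,4]>100 and np.hypot(*(ce[i]-Q.mean(0)))<40: print(st[i].tolist(),ce[i].round(1))
E
```

```text
26.625 [0.434  0.2133 0.3299] [6.379e-01 7.701e-01 1.000e-04 0.000e+00] [0.36 0.16 0.15]
tool shift 0.0011 -0.0017 0.1749
rod px pred [310.81010853 240.41274539]
rod shift px since pick -1 0 0.9609684944152832
scene flange mean 163.0 [[412.0, 226.0], [443.0, 246.0], [462.0, 221.0], [432.0, 203.0]]
side flange mean 233.0 [[251.0, 197.0], [259.0, 173.0], [228.0, 168.0], [219.0, 192.0]]
[209, 167, 62, 44, 1648] [240.9 188.8]
```

>>> play_rows(
  plan=[0, 0, 0, 0.001, -0.002, 0.05, 0, 0, 0, 0, 0.001, -0.002, 0.1, 0, 0, 0, 0, 0.001, -0.002, 0.14, 0, 0, 0, 0, 0.001, -0.002, 0.165, 0, 0, 0, 0, 0.001, -0.002, 0.173, 0, 0, 0, 0, 0.001, -0.002, 0.173, 0, 0, 0, 0, 0.001, -0.002, 0.173, 0, 0, 0, 0, 0.001, -0.002, 0.173, 0],
)

```text
clock: 27.78
position: [0.432, 0.2151, 0.1577]
ee_rot: [0.637, 0.771, 0.001, 0.0]
ft_force: [-0.1, -0.2, -1.3]
grip_width: 0.295
grasp_force: 59.8
```

```bash
cat > d.py <<'E'
import sys,numpy as np
from workcell import status
o=status.get_obs();P=np.array(o["position"]);t=np.array([float(v) for v in sys.argv[1:4]])
d=t-P;print(P.round(4),np.round(o["ee_rot"],4),np.round(o["ft_force"],2),"shift",(d@[-.1908,.9816,0]).round(4),(d@[.9816,.1908,0]).round(4),(-d[2]).round(4))
E
python3 d.py .4321 .214 .155; python3 d.py .5056 .228 .155
```

```text
[0.432  0.2151 0.1577] [6.373e-01 7.707e-01 8.000e-04 1.000e-04] [-0.09 -0.21 -1.32] shift -0.0011 -0.0001 0.0027
[0.432  0.2151 0.1577] [6.373e-01 7.707e-01 8.000e-04 1.000e-04] [-0.09 -0.21 -1.32] shift -0.0014 0.0747 0.0027
```

>>> play_rows(
  plan=[0, 0, 0, -0.0012, 0, 0.002, 0, 0, 0, 0, -0.0012, 0.015, 0.002, 0, 0, 0, 0, -0.0012, 0.03, 0.002, 0, 0, 0, 0, -0.0012, 0.045, 0.002, 0, 0, 0, 0, -0.0012, 0.058, 0.002, 0, 0, 0, 0, -0.0012, 0.068, 0.002, 0, 0, 0, 0, -0.0012, 0.0745, 0.002, 0, 0, 0, 0, -0.0012, 0.0745, 0.002, 0, 0, 0, 0, -0.0012, 0.0745, 0.002, 0],
)

```text
clock: 28.9
position: [0.5046, 0.2277, 0.1548]
ee_rot: [0.637, 0.771, -0.0, -0.0]
ft_force: [-0.6, -0.3, -1.1]
grip_width: 0.298
grasp_force: 59.8
```

Now I lower the collar onto the fork, feeling for contact.

>>> play_rows(
  plan=[0, 0, 0, 0, 0.001, 0.003, 0, 0, 0, 0, 0, 0.001, 0.006, 0, 0, 0, 0, 0, 0.001, 0.008, 0, 0, 0, 0, 0, 0.001, 0.009, 0, 0, 0, 0, 0, 0.001, 0.009, 0],
)

```text
clock: 29.52
position: [0.5058, 0.2278, 0.1458]
ee_rot: [0.637, 0.771, -0.0, -0.0]
ft_force: [-0.6, 1.0, -0.7]
grip_width: 0.298
grasp_force: 59.8
```

>>> play_rows(
  plan=[0, 0, 0, 0, 0, 0.0005, 0, 0, 0, 0, 0, 0, 0.001, 0, 0, 0, 0, 0, 0, 0.0015, 0, 0, 0, 0, 0, 0, 0.0015, 0],
)

```text
clock: 30.02
position: [0.5059, 0.2279, 0.1443]
ee_rot: [0.637, 0.771, 0.0, -0.0]
ft_force: [0.3, 0.2, -1.2]
grip_width: 0.296
grasp_force: 59.9
```

>>> play_rows(
  plan=[0, 0, 0, 0, 0, 0.0005, 0, 0, 0, 0, 0, 0, 0.001, 0, 0, 0, 0, 0, 0, 0.001, 0, 0, 0, 0, 0, 0, 0.001, 0],
)

```text
clock: 30.52
position: [0.5059, 0.2279, 0.1442]
ee_rot: [0.637, 0.771, 0.0, -0.0]
ft_force: [-4.7, -0.9, 9.2]
grip_width: 0.297
grasp_force: 61.1
```

>>> play_rows(
  plan=[0, 0, 0, 0, 0, -0.0008, 0, 0, 0, 0, 0, 0, -0.0008, 0, 0, 0, 0, 0, 0, -0.0008, 0.5, 0, 0, 0, 0, 0, -0.0008, 0.7, 0, 0, 0, 0, 0, -0.0008, 1, 0, 0, 0, 0, 0, -0.0008, 1, 0, 0, 0, 0, 0, -0.0008, 1, 0, 0, 0, 0, 0, -0.0008, 1],
)

```text
clock: 31.52
position: [0.5058, 0.2279, 0.1441]
ee_rot: [0.637, 0.771, 0.0, -0.0]
ft_force: [0.0, -0.3, 1.0]
grip_width: 1.001
grasp_force: 0.0
```

>>> play_rows(
  plan=[0, 0, 0, 0, 0, -0.02, 1, 0, 0, 0, 0, 0, -0.05, 1, 0, 0, 0, 0, 0, -0.09, 1, 0, 0, 0, 0, 0, -0.136, 1, 0, 0, 0, 0, 0, -0.136, 1, 0, 0, 0, 0, 0, -0.136, 1, 0, 0, 0, 0, 0, -0.136, 1],
)

```text
clock: 32.4
position: [0.5053, 0.2276, 0.2788]
ee_rot: [0.637, 0.771, -0.001, -0.0]
ft_force: [-0.7, -0.4, -0.4]
grip_width: 1.001
grasp_force: 0.0
```

```bash
python3 - <<'E'
from h import *
from workcell import status
import cv2
o=status.get_obs();print(o["clock"],np.round(o["position"],4),np.round(o["ft_force"],2),o["grip_width"])
for n in ("wrist","scene","side"):
    m=viewer.camera_model(n);b=viewer.camera(n)[:,:,::-1].copy()
    # rod handle, bystanders vs the pictures at the start
    if n=="wrist":
        a=cv2.imread("pics/w3.png");T=a[195:265,285:340];r=cv2.matchTemplate(b[180:290,260:365],T,cv2.TM_CCOEFF_NORMED);_,v,_,l=cv2.minMaxLoc(r);print("handle shift",l[0]+260-285,l[1]+180-195,round(v,3));continue
    a=cv2.imread(f"pics/{n}0.png")
    for k,(x,y,z,h) in {"cone":(.731,.084,.1,16),"bottle":(.728,-.0975,.096,14),"block":(.4,-.0235,.026,30),"rod":(.506,.228,.165,22)}.items():
        p=proj(m,[[x,y,z]])[0].round().astype(int);y0,x0=p[1]-h,p[0]-h
        r=cv2.matchTemplate(b[y0-6:y0+2*h+6,x0-6:x0+2*h+6],a[y0:y0+2*h,x0:x0+2*h],cv2.TM_CCOEFF_NORMED);_,v,_,l=cv2.minMaxLoc(r);print(n,k,l[0]-6,l[1]-6,round(v,3))
    g=b.astype(int)-a.astype(int);D=(np.abs(g).max(2)>40).astype(np.uint8)
    Q=proj(m,place([.4626,-.2198,.19],np.r_[sq(.036,.036,.034),sq(.022,.022,.004)]));print("can pred bbox",Q.min(0).round(),Q.max(0).round())
    nl,lab,st,ce=cv2.connectedComponentsWithStats(D)
    for i in range(1,nl):
        if st[i,4]>60: print("  changed",st[i].tolist(),ce[i].round(0))
E
```

```text
32.4 [0.5053 0.2276 0.2788] [-0.68 -0.43 -0.39] 1.0012539468427482
handle shift 2 7 0.955
scene cone 1 -5 0.173
scene bottle -1 6 0.643
scene block 0 0 0.991
scene rod -1 0 0.851
can pred bbox [412. 203.] [462. 246.]
  changed [44, 36, 596, 254, 81993] [339. 169.]
  changed [304, 135, 18, 16, 86] [314. 143.]
  changed [167, 240, 112, 112, 2990] [227. 297.]
  changed [471, 274, 169, 69, 4120] [566. 306.]
  changed [276, 281, 38, 25, 168] [300. 296.]
  changed [362, 313, 22, 14, 170] [370. 320.]
  changed [228, 339, 19, 18, 133] [237. 348.]
  changed [491, 385, 31, 32, 90] [507. 400.]
  changed [291, 402, 40, 35, 213] [311. 419.]
  changed [519, 404, 28, 18, 240] [533. 413.]
  changed [545, 423, 66, 43, 1060] [569. 443.]
  changed [594, 429, 25, 13, 143] [606. 436.]
  changed [565, 428, 75, 52, 2276] [608. 460.]
  changed [428, 463, 55, 17, 475] [451. 474.]
side cone 0 0 1.0
side bottle 0 0 0.999
side block 0 0 0.999
side rod 0 1 0.899
can pred bbox [219. 168.] [259. 200.]
  changed [390, 0, 36, 39, 1003] [406.  17.]
  changed [459, 0, 116, 105, 6248] [505.  52.]
  changed [429, 5, 21, 46, 262] [439.  31.]
  changed [383, 41, 16, 23, 150] [391.  50.]
  changed [431, 66, 25, 13, 168] [441.  72.]
  changed [402, 78, 41, 74, 1617] [423. 118.]
  changed [449, 90, 70, 120, 4204] [474. 140.]
  changed [234, 175, 12, 8, 67] [239. 178.]
  changed [223, 177, 38, 24, 202] [244. 194.]
  changed [437, 214, 14, 18, 205] [443. 222.]
```

```bash
python3 - <<'E'
from h import *
import cv2
m=viewer.camera_model("side");b=viewer.camera("side")[:,:,::-1];a=cv2.imread("pics/side0.png");g=cv2.cvtColor(b,cv2.COLOR_BGR2GRAY)
print("eye window/bar pred",proj(m,place([.4626,-.2198,.19],[[0,-.012,.075],[0,.012,.075],[0,-.012,.052],[0,.012,.052],[0,0,.034]])).round(0).tolist())
for r in range(158,216,3): print(r,g[r,204:278:3].tolist())
E
```

```text
eye window/bar pred [[233.0, 169.0], [243.0, 171.0], [234.0, 176.0], [244.0, 178.0], [240.0, 182.0]]
158 [65, 63, 71, 74, 77, 77, 77, 76, 78, 82, 89, 86, 85, 90, 95, 94, 92, 86, 86, 79, 85, 97, 128, 156, 165]
161 [68, 71, 71, 74, 80, 78, 73, 76, 82, 87, 86, 85, 87, 92, 94, 92, 90, 89, 86, 80, 78, 78, 74, 71, 88]
164 [74, 72, 70, 69, 101, 163, 152, 141, 134, 125, 113, 107, 98, 95, 94, 93, 91, 91, 85, 81, 79, 78, 71, 68, 74]
167 [72, 69, 65, 70, 143, 136, 156, 146, 163, 183, 227, 201, 197, 184, 177, 166, 168, 182, 185, 190, 166, 142, 129, 77, 75]
170 [64, 67, 65, 69, 177, 191, 218, 216, 246, 246, 209, 239, 242, 241, 236, 220, 210, 186, 170, 162, 159, 163, 201, 90, 73]
173 [63, 67, 69, 72, 175, 214, 219, 220, 251, 249, 183, 235, 246, 202, 243, 250, 250, 249, 242, 216, 216, 216, 202, 82, 71]
176 [67, 70, 67, 98, 164, 218, 220, 233, 251, 249, 185, 143, 151, 192, 224, 246, 250, 250, 216, 213, 216, 217, 202, 78, 69]
179 [73, 69, 70, 128, 157, 220, 220, 248, 252, 252, 179, 123, 121, 131, 184, 246, 249, 250, 157, 200, 216, 213, 161, 78, 73]
182 [64, 66, 70, 170, 182, 221, 222, 252, 252, 248, 
[... 721 characters left out ...]
222, 220, 200, 195, 194, 194, 194, 193, 190, 186, 175, 169, 155, 201, 218, 217, 214, 154, 78, 82, 83]
203 [60, 94, 152, 219, 221, 222, 221, 220, 218, 218, 212, 203, 203, 198, 194, 193, 212, 219, 218, 218, 217, 132, 76, 81, 82]
206 [59, 123, 169, 210, 223, 219, 219, 219, 219, 221, 221, 220, 220, 220, 219, 218, 219, 219, 219, 218, 202, 92, 80, 81, 79]
209 [60, 93, 137, 136, 148, 168, 183, 182, 177, 185, 207, 218, 213, 221, 213, 211, 212, 207, 221, 218, 216, 83, 77, 74, 71]
212 [66, 68, 85, 81, 87, 97, 98, 112, 112, 117, 141, 121, 135, 131, 136, 146, 139, 136, 146, 152, 159, 74, 74, 73, 69]
215 [68, 64, 58, 56, 62, 66, 67, 72, 72, 60, 65, 64, 59, 62, 65, 76, 78, 81, 91, 95, 104, 71, 73, 76, 76]
```

The can stands upright and centred: its flange and eye are where predicted. The rod hangs in the fork, and the cone, bottle and block have not moved.

```bash
python3 -c "from workcell import manip; print(manip.hand_in())"
```

```text
the job is handed in; nothing more can be done
None
```

The job is handed in at about 32 s: the can stands upright in the middle of the tray to within a few mm, the rod hangs back in its fork, and the cone, bottle and block were not shifted; the verdict was not shown.

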